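# Set and lock the jar height stop

## Task

Set the height stop to the jar on the check stand: slide the stop rod down by its black knob until its orange rubber foot rests firmly on the jar's lid, pressing gently so that the glass jar is not overloaded (about 18 N at most). Then swing the red-handled clamp lever anticlockwise as far as it goes to lock the rod there, let go, and leave the jar in place and the other things on the bench alone.

Things in the scene. Friction and masses are not known exactly. Their poses are not given: they have to be found in the camera images.
- stand: fixed check stand: grey base plate 150 x 130 x 12 mm, steel post at its far side, blue guide block held out over the jar. Origin: on the bench surface on the axis of the stop rod; x points from the rod to the post, y to the left seen from the handle side (-x), z up. Highest fixed part 176 mm above the bench.
- knob_top (a point): centre of the flat top of the stop rod's black knob, diameter 32 mm, 27 mm high; pinch it from above or push it down from the top. The rod slides straight down up to 60 mm and stays where it is left: with the clamp open a push of 2 to 3 N beats its drag (4.5 N, less 2 N own weight) and lowers it; let go on the lid, it springs back a little and presses on with at most 6.5 N.
- stop: the stop: steel rod, diameter 12 mm, with the knob on top and, below the guide block, an orange rubber foot, diameter 22 mm, on a threaded stem. Origin on its axis 266 mm below knob_top. The stem is screwed out differently each time: the foot's face is 141 to 155 mm below knob_top, not measured, so find the lid by feel. The foot is sprung: on the lid the force rises by 6 N per mm, 4 mm at most.
- master_jar: the glass sample jar with white lid that stands centred under the foot: diameter 44 mm, about 60 mm high; origin at the centre of its underside, z up. Loose. It stands on a round table whose height differs from time to time.
- clamp (a joint): angle of the clamp lever, rad; 0 = fully open, 1.35 = its end stop, grows anticlockwise seen from above. From about 0.9 its cam bears on the rod and the lever gets stiff (up to about 5 N sideways at the handle); past 1.25 it goes over centre and stays, locked.
- clamp_post (a point): top centre of the upright red round handle at the lever's end: diameter 16 to 18 mm, 42 mm tall from this point down to its foot; free to be pinched from above or pushed sideways. It moves on a horizontal circle of 80 mm radius about clamp_pivot.
- clamp_pivot (a point): point on the vertical axis of the clamp lever, 42 mm lower than clamp_post and 19 mm from the rod's axis, on the stand's -y side.
- jar_red: bystander: sample jar with red lid, diameter 52, height 72 mm; origin under its centre
- jar_white: bystander: sample jar with white lid, diameter 52, height 72 mm; origin under its centre
- weight_big: bystander: calibration weight, diameter 27, height 48 mm; origin under its centre
- weight_small: bystander: calibration weight, diameter 18, height 29 mm; origin under its centre

How it is judged:
On the way, in this order (a step that is already met when the one before it is completed fails the run):
1. the stop's foot rests on the jar (over 1 N) while the clamp is still open (below 0.6 rad) (contact force between stop and master_jar above 1 N and value of joint clamp below 0.6 rad), for 0.2 s.
2. the clamp is locked (over 1.15 rad) with the foot still on the jar (contact force between stop and master_jar above 0.8 N and value of joint clamp above 1.15 rad), for 0.2 s.
At the end, for the whole second after the job is handed in: The rubber foot bears on the lid of the jar with more than 0.8 N, the jar upright (within 0.1 rad) within 8 mm of where it stood, the clamp lever locked beyond 1.15 rad, rod and lever at rest (all of step 2 and distance of master_jar from where it was at the start of the episode below 0.008 m and angle between master_jar's own z axis and vertical below 0.1 rad and velocity of joint clamp between -0.02 and 0.02 rad/s and linear speed of stop below 0.002 m/s); the robot touches nothing.
It fails at once if the foot presses on the jar with more than 18 N (contact force between stop and master_jar above 18 N).
It fails at once if the jar is shifted more than 8 mm (distance of master_jar from where it was at the start of the episode above 0.008 m).
It fails at once if a bystander (jar or weight) is moved more than 15 mm (distance of any of jar_red, jar_white, weight_big, weight_small from where it was at the start of the episode above 0.015 m).
It also fails if it takes over 48 s, if anything falls off the work surface, if the arm or the gripper's body presses on something with over 40 N, if the wrist force passes 120 N, or if a joint passes its speed limit or range.

## Robot

A 6-joint arm with a two-finger parallel gripper is mounted at the origin on a cart in front of the work surface, level with it; the furniture and walls round the work are solid. World frame = base frame: x ahead of the robot, y to its left, z up, the work surface at z = 0. Lengths are in m, angles in rad, forces in N, time in s.
With the tool pointing down it reaches from about 0.375 to 0.9 m from the base axis. Payload 3.1 kg.
Tool frame: the origin (TCP) lies midway between the tips of the shut fingers; the grasp point (between the pads) lies 19 mm behind it; z points along the fingers, y is the line along which they close (so a half turn about z gives the same grasp; the last joint's range is limited). The gripper opens to 85 mm and grips with 20 to 120 N. Pads are 22 mm wide; open, the fingers measure 114 mm over their backs; the gripper's body (76 mm by 85 mm) begins 54 mm behind the grasp point. The pads swing forward as they close: fully open they stand 13 mm farther back than shut.
Start: joints at [1.02, 0.527, 1.433, -0, 1.181, -0.178], TCP at [0.227, 0.582, 0.201] pointing down, gripper open.
Joint ranges: [-3.08, 3.08], [-0.75, 2.2], [0.22, 2.44], [-1.43, 4.57], [0, 2.65], [-2.85, 2.85]. Speed limits (rad/s): [2.79, 2.79, 3.14, 3.14, 3.14, 3.14].

## Interface

Orientations are given as a unit quaternion [x, y, z, w].
In Python, from station import manip gives the robot as it stands.
- The arm moves only by the tool step_arm, never from a script. Its argument "targets" is text: rows parted by semicolons, each of 4 numbers parted by spaces: the shift along the tool's x, y, z in mm, then the turn about the tool's z in degrees. A call has 1 to 12 rows; each row is the pose to reach, as a shift and turn from the pose commanded when the call began, along the tool's axes at that moment; what a row does not reach only later rows make up. A row lasts 1/10 s, in which the tool goes at most 50 mm and 8.59 degrees, less where a joint would pass 70% of its speed; a pose out of reach is approached as far as the arm can. A call with a gripper value outside its range is refused whole. "gripper" is the closure, from 0 (fully open) to 1 (shut), set as the call begins (left out, the last holds). The fingers move at their own pace and stop on an object; "squeeze" is the grip in N (left out, the last holds). Time passes only in rows, so rows that repeat a pose let the fingers close. It gives the time, the measured TCP pose, the force, the opening and the grip force at its end, in the units of the state.
- manip.sense(): the state, without advancing time (a new reading comes with each control period).
- manip.snapshot(name): name is "scene" or "top"; returns the picture (420x560x3 uint8, red, green, blue); there is no depth.
- manip.get_calibration(name): a dict with "fov_y" (degrees; the focal length in pixels is half the picture's height over the tangent of half this angle, whatever the lens; pixels are square), "cx", "cy" (the principal point, pixels), "extrinsics" (4x4, takes a point from camera to world coordinates). Camera axes: x right, y down, z forward; pixel columns grow to the right and rows downward; lengths in m; the calibration is good to about 2 mm. A picture is of the moment at which its call begins. get_calibration takes no time and is no camera call.
- manip.sign_off(): hands the job in; it is judged then, once.
Trained networks look in the newest picture that a camera, given by its name, has taken for a name from the list of things; names that differ only in an ending like _2 or _b are one class to them, and where a whole thing is asked for, a point or a joint stands for the part that bears it (a point fixed in the world has none). Each returns a list of dicts, best first, with "p" (0 to 1); they miss things now and then, are a little off and sometimes report something else, mostly with a low value. They report only what shows in the picture. A call takes as long as a camera call.
- manip.recognise(camera, query): "position" ([column, row] in pixels, amid what is visible of it).
- manip.masks_of(camera, query): "pixels" (420x560 bool, what is visible of it) and "position" ([column, row] in pixels, amid what is visible of it).
- manip.mark_of(camera, query): "position" ([column, row] in pixels: a listed point, or the origin of a listed thing).
The state is a dict: "t": time; "q": joint angles; "qd": joint speeds; "tau": joint torques, N m; "tcp_pos": TCP position; "tool_rot": TCP orientation; "force": force on the tool from outside, world axes, zero at the start; "ft_torque": the same for the moment, N m; "finger_gap": opening from 0.0 (shut) to 1.0 (fully open); "gripper_force": force on a finger pad.
Only numpy, scipy, OpenCV 4.12 (cv2) and the standard library are available. Lean on these libraries where they do the work, as an engineer would, in place of code of your own. Each camera call takes 0.05 s, during which the arm holds its last target. There are 200 camera calls.

## Working session

There is one attempt and no reset: what is moved stays moved. The work goes in short steps, Python scripts to look and compute and a tool call to move; the robot and the scene stay as the last step left them, time stands still between calls to the robot, and variables do not carry over. Pictures are saved under pics/ and viewed, at most 10 in all, crops included, and the job is handed in when it is done.

Besides the shell and the picture viewer there is one more tool, called after ">>>" as name(argument=value, ...), one argument or row to a line, values as JSON. step_arm: Moves the arm, as the interface text tells. Its arguments: {"type":"object","properties":{"targets":{"type":"string"},"gripper":{"type":"number"},"squeeze":{"type":"number"}},"required":["targets"]}

```bash
mkdir -p pics; cat > h.py <<'E'
import numpy as np, cv2
from station import manip
def ray(cam,px):
    c=manip.get_calibration(cam);E=np.array(c["extrinsics"]);f=210/np.tan(np.radians(c["fov_y"])/2)
    d=E[:3,:3]@np.array([(px[0]-c["cx"])/f,(px[1]-c["cy"])/f,1]);return E[:3,3],d/np.linalg.norm(d)
def tri(p1,p2):
    o1,d1=ray("scene",p1);o2,d2=ray("top",p2)
    s=np.linalg.lstsq(np.c_[d1,-d2],o2-o1,rcond=None)[0]
    a,b=o1+s[0]*d1,o2+s[1]*d2
    return (a+b)/2,np.linalg.norm(a-b)
def proj(cam,P):
    c=manip.get_calibration(cam);E=np.linalg.inv(np.array(c["extrinsics"]));f=210/np.tan(np.radians(c["fov_y"])/2)
    p=E[:3,:3]@P+E[:3,3];return np.array([c["cx"]+f*p[0]/p[2],c["cy"]+f*p[1]/p[2]])
E
python3 - <<'E'
from h import *
ims=[]
for c in("scene","top"):
    im=manip.snapshot(c);cv2.imwrite(f"pics/{c}0.png",im[:,:,::-1])
    k=manip.get_calibration(c);print(c,k["fov_y"],k["cx"],k["cy"],np.round(np.array(k["extrinsics"]),3).tolist())
for n in("knob_top","clamp_post","clamp_pivot","stand","master_jar","stop","jar_red","jar_white","weight_big","weight_small"):
    r={c:manip.mark_of(c,n)[:2] for c in("scene","top")}
    print(n,{c:[(np.round(x["position"],1).tolist(),round(x["p"],2)) for x in v] for c,v in r.items()})
    if r["scene"] and r["top"]:
        P,e=tri(r["scene"][0]["position"],r["top"][0]["position"]);print("   ",P.round(4),round(e,4))
s=manip.sense();print(s["t"],s["tcp_pos"],s["tool_rot"],s["force"],s["finger_gap"])
E
```

```text
scene 42.52056776091732 279.6748600618486 218.08629071610142 [[0.86, -0.383, 0.336, 0.172], [-0.51, -0.67, 0.54, -0.914], [0.018, -0.636, -0.772, 1.054], [0.0, 0.0, 0.0, 1.0]]
top 57.030072766080636 273.87407921345266 207.4057040019159 [[-0.018, -1.0, 0.02, 0.539], [-1.0, 0.017, -0.006, -0.276], [0.005, -0.02, -1.0, 1.013], [0.0, 0.0, 0.0, 1.0]]
knob_top {'scene': [([228.6, 156.3], 0.9), ([234.7, 236.8], 0.25)], 'top': [([215.4, 231.9], 0.56)]}
    [ 0.5083 -0.1667  0.2663] 0.0001
clamp_post {'scene': [([207.5, 197.3], 0.78)], 'top': [([239.2, 270.0], 0.52)]}
    [ 0.4313 -0.2094  0.2232] 0.007
clamp_pivot {'scene': [([236.0, 192.8], 0.76), ([206.2, 194.6], 0.31)], 'top': [([230.8, 230.7], 0.72)]}
    [ 0.5081 -0.1874  0.1733] 0.0038
stand {'scene': [([237.0, 236.1], 0.71)], 'top': [([231.9, 229.3], 0.69)]}
    [ 0.5072 -0.1733  0.0025] 0.0085
master_jar {'scene': [([235.6, 228.6], 0.91), ([236.9, 191.9], 0.65)], 'top': [([232.2, 227.9], 0.62)]}
    [ 0.5083 -0.1752  0.0331] 0.0005
stop {'scene': [], 'top': []}
jar_red {'scene': [([290.6, 187.4], 0.61)], 'top': [([204.5, 147.3], 0.91), ([230.9, 224.4], 0.67)]}
    [ 0.7166 -0.0996 -0.0032] 0.0087
jar_white {'scene': [([325.0, 310.6], 0.6)], 'top': [([348.1, 199.7], 0.64)]}
    [ 0.5731 -0.4699  0.0305] 0.0033
weight_big {'scene': [([256.4, 325.2], 0.78)], 'top': [([321.1, 255.3], 0.61), ([213.0, 231.2], 0.25)]}
    [ 0.4333 -0.4056 -0.008 ] 0.0065
weight_small {'scene': [([272.1, 326.0], 0.64)], 'top': [([330.1, 242.3], 0.52)]}
    [ 0.4643 -0.4278 -0.0049] 0.0006
1.1 [0.22702167 0.5822695  0.20132356] [ 1.84845450e-01  9.82767602e-01 -8.70340297e-06 -7.23588742e-06] [-0.5205867  -0.61278231 -0.80791544] 0.9980727945774892
```

View pics/scene0.png

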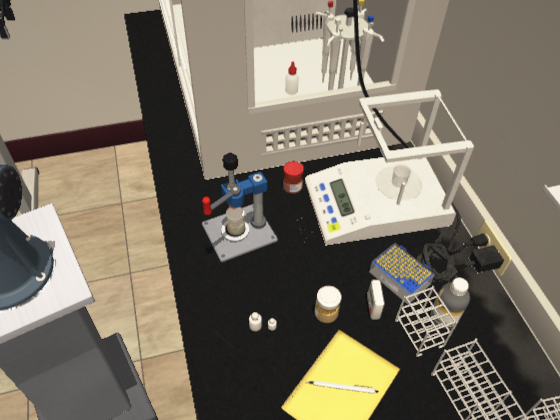

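View pics/top0.png

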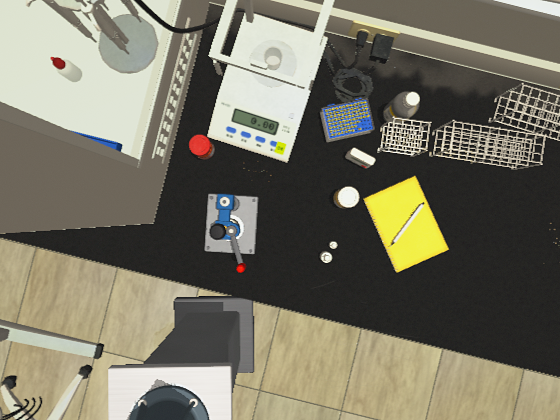

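The scene shows the black knob at about (229,157), the red handle at (207,203) and the jar under the foot at (235,225). The lever points towards the robot, so its anticlockwise swing goes to -y. The tall furniture is to the left, at about x>0.47, y>0.03, so I'll travel round close to the base.

```bash
cat >> h.py <<'E'
def axes():
    from scipy.spatial.transform import Rotation as R
    return R.from_quat(manip.sense()["tool_rot"]).as_matrix()
def plan(wps,turn=None,start=None):
    "wps: list of (xyz,nrows,turn)"
    M=axes();p0=np.array(manip.sense()["tcp_pos"]) if start is None else np.array(start)
    p=p0;t=0;out=[]
    for w,n,tt in wps:
        for k in range(1,n+1):
            q=p+(np.array(w)-p)*k/n;a=t+(tt-t)*k/n
            d=M.T@(q-p0);out.append("%.1f %.1f %.1f %.1f"%(*(d*1000),a))
        p=np.array(w);t=tt
    for i in range(0,len(out),12):print("; ".join(out[i:i+12]))
E
python3 - <<'E'
from h import *
plan([((.30,.28,.30),7,50),((.385,.06,.30),5,92)])
E
```

```text
-25.4 -36.4 -14.1 7.1; -50.8 -72.9 -28.2 14.3; -76.2 -109.3 -42.3 21.4; -101.6 -145.8 -56.4 28.6; -127.0 -182.2 -70.5 35.7; -152.4 -218.7 -84.6 42.9; -177.8 -255.1 -98.7 50.0; -209.6 -289.9 -98.7 58.4; -241.5 -324.7 -98.7 66.8; -273.3 -359.6 -98.7 75.2; -305.1 -394.4 -98.7 83.6; -336.9 -429.2 -98.7 92.0
```

>>> step_arm(
  targets="-25 -36 -14 7; -51 -73 -28 14; -76 -109 -42 21; -102 -146 -56 28; -127 -182 -70 36; -152 -219 -85 43; -178 -255 -99 50; -210 -290 -99 58; -241 -325 -99 66; -273 -360 -99 75; -305 -394 -99 83; -337 -429 -99 91",
  gripper=1,
  squeeze=30,
)

```text
t: 2.3
tcp_pos: [0.3856, 0.0583, 0.3008]
tool_rot: [0.832, 0.554, 0.001, 0.0]
force: [0.6, 0.4, 0.1]
finger_gap: 0.002
gripper_force: 0.0
```

```bash
python3 - <<'E'
from h import *
s=manip.sense();print(s["t"],s["tcp_pos"],s["tool_rot"],s["force"],s["q"])
plan([((.41,-.09,.30),4,25),((.508,-.167,.30),4,52),((.508,-.167,.285),2,52)])
E
```

```text
2.3 [0.38557292 0.05834419 0.30078681] [8.32189593e-01 5.54490634e-01 6.62781677e-04 4.21603097e-04] [0.6361214 0.4152705 0.1201318] [-1.38673688e-01  6.58712426e-02  1.83063677e+00  2.64116254e-04
  1.24353366e+00  2.56535995e-01]
-31.9 19.9 0.2 6.2; -63.7 39.8 0.4 12.5; -95.6 59.7 0.6 18.8; -127.5 79.7 0.8 25.0; -135.8 109.7 0.9 31.8; -144.2 139.7 0.9 38.5; -152.5 169.7 0.9 45.2; -160.8 199.8 1.0 52.0; -160.8 199.7 8.5 52.0; -160.8 199.7 16.0 52.0
```

>>> step_arm(
  targets="-32 20 0 6; -64 40 0 12; -96 60 1 19; -128 80 1 25; -136 110 1 32; -144 140 1 38; -152 170 1 45; -161 200 1 52; -161 200 8 52; -161 200 16 52; -161 200 16 52",
)

```text
t: 3.4
tcp_pos: [0.5071, -0.1633, 0.2826]
tool_rot: [0.991, 0.137, -0.002, -0.001]
force: [-0.7, -0.4, 0.3]
finger_gap: -0.005
gripper_force: 0.0
```

```bash
python3 - <<'E'
from h import *
s=manip.sense();print(s["t"],s["tcp_pos"],s["force"],s["q"])
for c in("scene","top"):
    im=manip.snapshot(c)
    u=proj(c,np.array([.47,-.2,.22])).astype(int)
    cr=im[max(u[1]-75,0):u[1]+75,max(u[0]-100,0):u[0]+100]
    cv2.imwrite(f"pics/{c}1.png",cv2.resize(cr,None,fx=4,fy=4,interpolation=cv2.INTER_CUBIC)[:,:,::-1]);print(u)
for n in("knob_top","clamp_post","clamp_pivot"):
  for c in("scene","top"):print(n,c,[(np.round(x["position"],1).tolist(),round(x["p"],2)) for x in manip.mark_of(c,n)[:2]])
E
```

```text
3.4 [ 0.50714275 -0.16334417  0.28262634] [-0.65729025 -0.38316162  0.32873311] [-5.21532447e-01  3.14207716e-01  1.55462396e+00  1.10767284e-04
  1.27752168e+00  7.74315997e-01]
[220 188]
[235 249]
knob_top scene [([231.3, 154.8], 0.61), ([294.6, 188.5], 0.53)]
knob_top top []
clamp_post scene [([205.3, 194.1], 0.53)]
clamp_post top [([238.8, 267.8], 0.64)]
clamp_pivot scene [([236.3, 188.7], 0.64)]
clamp_pivot top [([228.9, 229.4], 0.79)]
```

View pics/scene1.png

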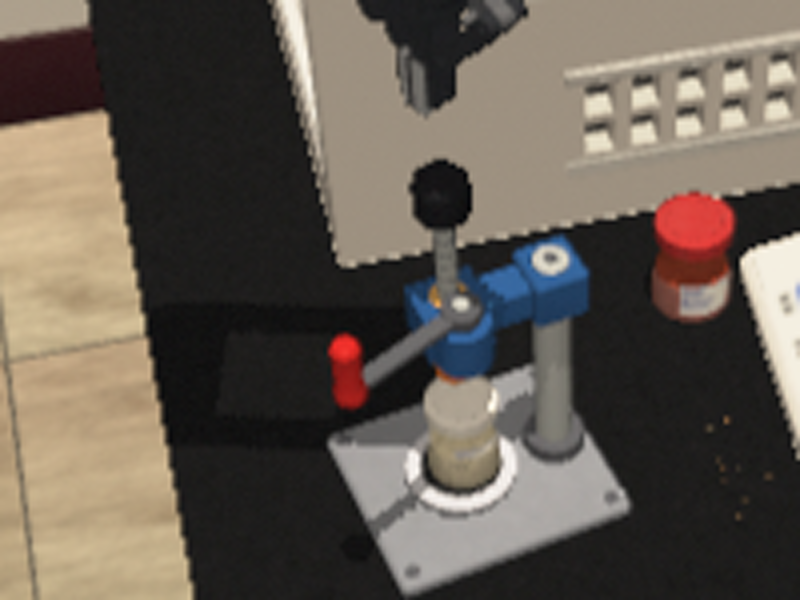

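```bash
python3 - <<'E'
from h import *
for c in("scene","top"):
  print(c,proj(c,np.array(manip.sense()["tcp_pos"])),[proj(c,np.array([.508,-.167,z])).round(1).tolist() for z in(.2663,.24,.23)],"post",proj(c,np.array([.431,-.209,.217])),"pivot",proj(c,np.array([.508,-.187,.175])))
P,e=tri([205.3,194.1],[238.8,267.8]);print(P,e)
P,e=tri([236.3,188.7],[228.9,229.4]);print(P,e)
E
```

```text
scene [227.91418398 149.04832936] [[228.5, 156.5], [229.2, 165.4], [229.4, 168.8]] post [205.8496419  199.00551605] pivot [234.95544124 192.13527294]
top [212.85170908 231.92724879] [[215.6, 232.0], [217.5, 231.5], [218.2, 231.3]] post [240.12414577 268.19367827] pivot [230.98343437 230.03270999]
[ 0.43277712 -0.20694491  0.22901207] 0.0015800444762939455
[ 0.51118691 -0.184179    0.18190686] 0.0034751356040217196
```

View pics/top1.png

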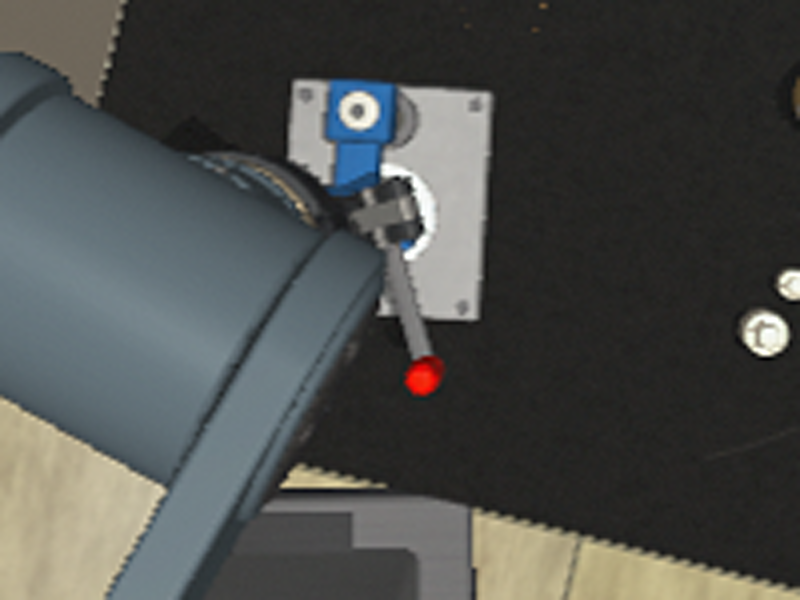

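```bash
python3 - <<'E'
from h import *
a=cv2.imread("pics/top0.png");t=manip.snapshot("top")[:,:,::-1];b=cv2.imread("pics/scene0.png");s=manip.snapshot("scene")[:,:,::-1]
def cr(i,x,y):return cv2.resize(np.ascontiguousarray(i[y:y+48,x:x+64]),None,fx=6,fy=6,interpolation=cv2.INTER_CUBIC)
def mk(i,c,x,y):
    T=np.array(manip.sense()["tcp_pos"])
    for P,col in((T,(0,255,0)),(np.array([.508,-.167,.2663]),(255,0,255))):
        u=(proj(c,P)-[x,y]+.5)*6;cv2.drawMarker(i,tuple(u.astype(int).tolist()),col,0,14,1)
    return i
r1=np.hstack([cr(a,195,200),mk(cr(t,195,200),"top",195,200)])
r2=np.hstack([cr(b,195,128),mk(cr(s,195,128),"scene",195,128)])
cv2.imwrite("pics/cmp.png",np.vstack([r1,r2]));print(manip.sense()["tcp_pos"])
E
```

```text
[ 0.50910463 -0.16463896  0.2846186 ]
```

View pics/cmp.png

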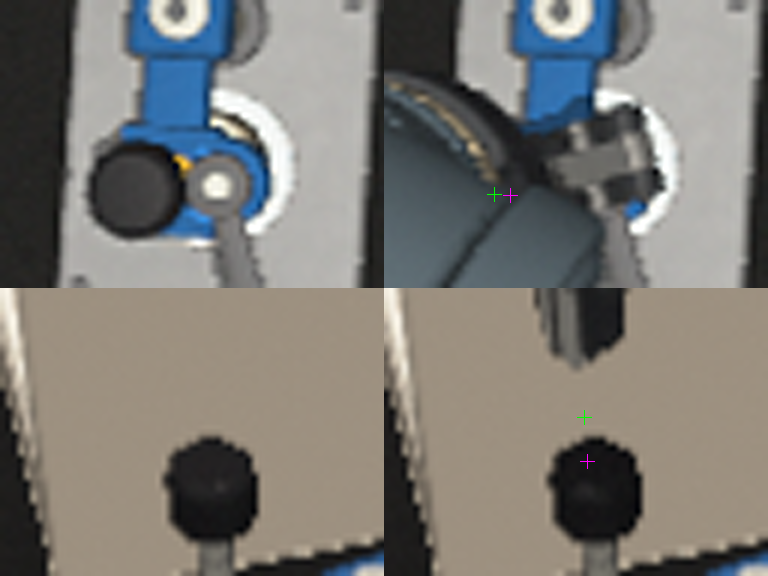

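```bash
python3 - <<'E'
from h import *
P,e=tri([230.2,158.],[217.5,231.7]);print(P,e)
for z in(.07,.08,.09,.1,.11,.12,.13):print(z,proj("scene",np.array([.508,-.168,z])).round(1),proj("top",np.array([.508,-.168,z])).round(1))
m=manip.masks_of("scene","master_jar")[0]["pixels"];r,c=np.where(m);print(r.min(),r.max(),c.min(),c.max())
for y in range(r.min(),r.max()+1,3):print(y,c[r==y].min(),c[r==y].max())
b=cv2.imread("pics/scene0.png");hsv=cv2.cvtColor(b,cv2.COLOR_BGR2HSV)
o=cv2.inRange(hsv,(5,120,100),(22,255,255));ys,xs=np.where(o[180:240,210:260]);print(sorted(zip((ys+180).tolist(),(xs+210).tolist())))
manip.recognise("scene","jar_red")
plan([((.508,-.168,.276),3,0)])
E
```

```text
[ 0.50913861 -0.1707954   0.26457854] 0.001417897387589182
0.07 [233.2 216.9] [227.7 228.5]
0.08 [233.  214.2] [227.3 228.7]
0.09 [232.8 211.4] [226.8 228.8]
0.1 [232.6 208.6] [226.3 228.9]
0.11 [232.4 205.8] [225.8 229.1]
0.12 [232.2 203. ] [225.3 229.3]
0.13 [232.  200.1] [224.7 229.4]
208 234 226 244
208 229 241
211 226 243
214 226 243
217 226 243
220 227 243
223 227 243
226 227 244
229 227 244
232 229 242
[(185, 228), (186, 228), (187, 228), (187, 229), (188, 228), (188, 229), (189, 229), (205, 229), (206, 229), (206, 230), (207, 230), (207, 231), (207, 232), (208, 232), (208, 233)]
-0.7 1.0 2.8 0.0; -1.3 1.9 5.7 0.0; -2.0 2.9 8.5 0.0
```

```bash
python3 - <<'E'
import cv2
b=cv2.imread("pics/scene0.png")[170:250,205:270]
cv2.imwrite("pics/jar.png",cv2.resize(b,None,fx=7,fy=7,interpolation=cv2.INTER_CUBIC))
E
```

```text
(no output)
```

View pics/jar.png

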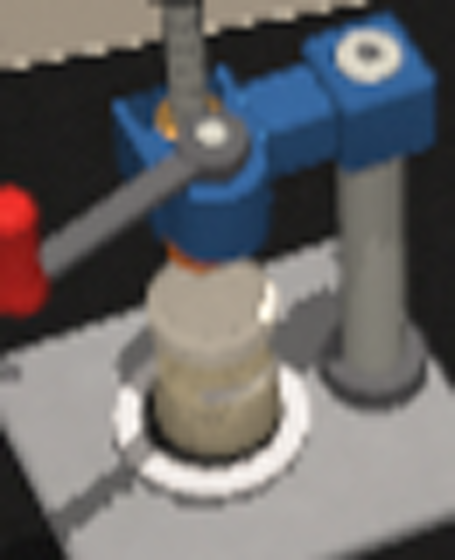

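The jar lid shows centred near (235,213), which puts its top at about z≈0.085. The foot face is near 0.117. I expect 25–40 mm of travel, so I'll find the knob by feel first.

>>> step_arm(
  targets="-1 3 5 0; -2 5 10 0; -2 5 12 0; -2 5 14 0; -2 5 16 0; -2 5 18 0",
)

```text
t: 4.6
tcp_pos: [0.5085, -0.17, 0.2662]
tool_rot: [0.991, 0.137, 0.0, -0.0]
force: [0.4, 0.6, -0.4]
finger_gap: -0.003
gripper_force: 0.0
```

```bash
python3 - <<'E'
from h import *
s=manip.sense();print(s["t"],s["tcp_pos"],s["force"])
s=manip.snapshot("scene")[:,:,::-1][120:220,180:280]
cv2.imwrite("pics/c2.png",cv2.resize(np.ascontiguousarray(s),None,fx=5,fy=5,interpolation=cv2.INTER_CUBIC))
E
```

```text
4.6 [ 0.50854633 -0.1700247   0.26615483] [ 0.40701482  0.63682745 -0.43957856]
```

View pics/c2.png

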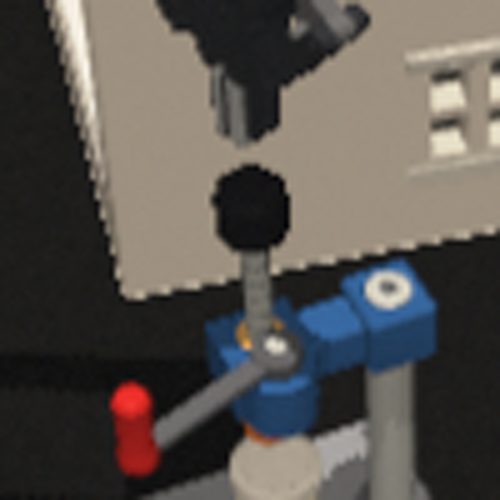

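>>> step_arm(
  targets="0 0 2 0; 0 0 4 0; 0 0 6 0; 0 0 8 0",
)

```text
t: 5.05
tcp_pos: [0.5085, -0.17, 0.2582]
tool_rot: [0.991, 0.137, -0.0, 0.0]
force: [0.2, -0.8, 1.7]
finger_gap: 0.001
gripper_force: 0.0
```

>>> step_arm(
  targets="0 0 2 0; 0 0 4 0; 0 0 6 0; 0 0 6 0",
)

```text
t: 5.45
tcp_pos: [0.5083, -0.1699, 0.252]
tool_rot: [0.991, 0.137, -0.0, -0.0]
force: [-0.5, 0.7, -1.2]
finger_gap: -0.003
gripper_force: 0.0
```

>>> step_arm(
  targets="0 0 1 0; 0 0 2 0; 0 0 3 0; 0 0 4 0; 0 0 5 0",
)

```text
t: 5.95
tcp_pos: [0.5085, -0.1701, 0.2472]
tool_rot: [0.991, 0.137, -0.0, 0.0]
force: [0.7, 0.9, -0.5]
finger_gap: -0.001
gripper_force: 0.0
```

```bash
cat >> h.py <<'E'
def F(n=10):
    # average force over several readings while the arm holds (each camera call = one new period)
    f=[]
    for _ in range(n):
        manip.snapshot("scene");f.append(manip.sense()["force"])
    f=np.array(f);print("F",f.mean(0).round(2),"sd",f.std(0).round(2),manip.sense()["tcp_pos"].round(4),manip.sense()["t"])
E
python3 - <<'E'
from h import *
F(6)
s=manip.snapshot("scene")[:,:,::-1][120:220,180:280]
cv2.imwrite("pics/c3.png",cv2.resize(np.ascontiguousarray(s),None,fx=5,fy=5,interpolation=cv2.INTER_CUBIC))
E
```

```text
F [ 0.16 -0.14  0.13] sd [0.37 0.17 0.54] [ 0.5085 -0.17    0.2473] 6.25
```

View pics/c3.png

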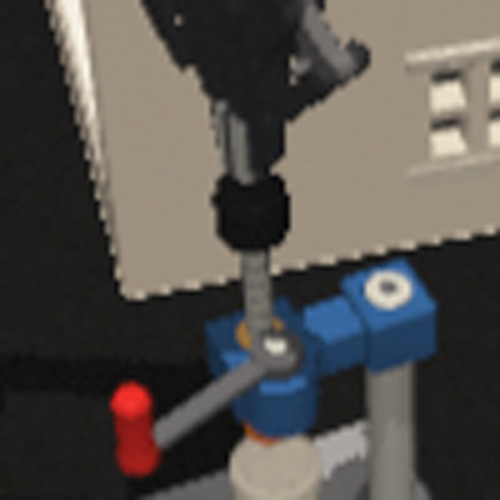

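>>> step_arm(
  targets="0 0 1 0; 0 0 2 0; 0 0 3 0; 0 0 4 0; 0 0 5 0; 0 0 6 0",
)

```text
t: 6.9
tcp_pos: [0.5085, -0.17, 0.2412]
tool_rot: [0.991, 0.137, -0.0, -0.0]
force: [0.6, -0.5, 0.8]
finger_gap: -0.003
gripper_force: 0.0
```

```bash
python3 - <<'E'
from h import *
F(6)
print(manip.mark_of("scene","knob_top")[:2])
E
```

```text
F [-0.45 -0.29 -0.23] sd [0.4  0.46 0.61] [ 0.5086 -0.1701  0.2414] 7.2
[{'position': [228.4, 154.0], 'p': 0.8}]
```

>>> step_arm(
  targets="0 0 1 0; 0 0 2 0; 0 0 3 0; 0 0 4 0; 0 0 5 0; 0 0 6 0",
)

```text
t: 7.85
tcp_pos: [0.5085, -0.17, 0.2352]
tool_rot: [0.991, 0.137, -0.0, -0.0]
force: [0.9, 0.5, -0.8]
finger_gap: -0.001
gripper_force: 0.0
```

```bash
python3 - <<'E'
from h import *
F(6)
s=manip.snapshot("scene")[:,:,::-1][120:220,180:280]
cv2.imwrite("pics/c4.png",cv2.resize(np.ascontiguousarray(s),None,fx=5,fy=5,interpolation=cv2.INTER_CUBIC))
E
```

```text
F [-0.02  0.02  0.08] sd [0.45 0.63 0.51] [ 0.5085 -0.1701  0.2353] 8.15
```

View pics/c4.png

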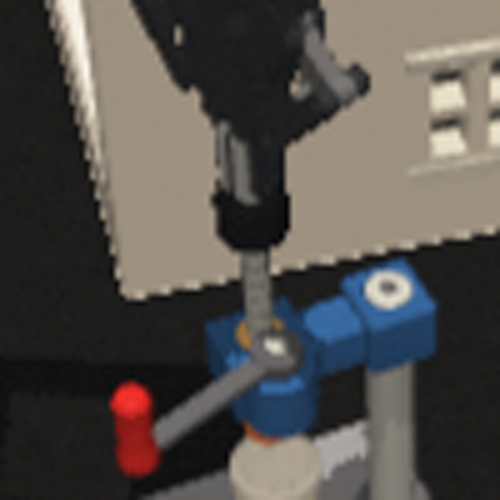

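>>> step_arm(
  targets="0 0 1 0; 0 0 2 0; 0 0 3 0; 0 0 4 0; 0 0 4 0",
)

```text
t: 8.7
tcp_pos: [0.5086, -0.1701, 0.2313]
tool_rot: [0.991, 0.137, 0.0, 0.0]
force: [-0.8, 0.0, 2.7]
finger_gap: -0.001
gripper_force: 0.8
```

```bash
cat >> h.py <<'E'
def bot():
    "row of the knob's lower edge in the scene picture (dark -> rod)"
    im=manip.snapshot("scene").astype(float).mean(2)
    c=im[150:215,229:233].mean(1);i=np.argmax(np.diff(c)[10:])+10
    return i+150,c.round(0)[5:45].astype(int).tolist()
E
python3 - <<'E'
from h import *
F(5);print(bot())
a=cv2.imread("pics/scene0.png").astype(float).mean(2);print(a[150:215,229:233].mean(1).round(0)[5:45].astype(int).tolist())
E
```

```text
F [-0.32 -0.35  1.51] sd [0.2  0.43 0.43] [ 0.5086 -0.1701  0.2313] 8.95
(np.int64(170), [49, 50, 51, 54, 55, 66, 66, 43, 24, 22, 18, 20, 19, 19, 19, 19, 60, 98, 103, 98, 105, 106, 99, 99, 106, 98, 98, 106, 101, 103, 109, 98, 94, 103, 102, 91, 94, 102, 105, 105])
[33, 34, 34, 34, 33, 39, 42, 34, 28, 23, 23, 21, 21, 21, 21, 62, 99, 106, 99, 101, 109, 101, 98, 109, 105, 103, 107, 101, 101, 108, 104, 102, 103, 116, 121, 98, 98, 101, 105, 105]
```

Contact: the knob's lower edge moved down a row and the push is about 2 N, so the knob top corresponds to a TCP z of about 0.234. Next I ride it down, with force checks.

>>> step_arm(
  targets="0 0 1 0; 0 0 2 0; 0 0 3 0; 0 0 4 0; 0 0 5 0; 0 0 6 0",
)

```text
t: 9.6
tcp_pos: [0.5086, -0.1701, 0.2252]
tool_rot: [0.991, 0.137, 0.0, 0.0]
force: [0.0, 0.5, 2.8]
finger_gap: 0.002
gripper_force: 1.2
```

>>> step_arm(
  targets="0 0 1 0; 0 0 2 0; 0 0 3 0; 0 0 4 0",
)

```text
t: 10.0
tcp_pos: [0.5086, -0.1701, 0.2213]
tool_rot: [0.991, 0.137, 0.0, 0.0]
force: [-0.2, -0.1, 1.7]
finger_gap: -0.002
gripper_force: 1.2
```

>>> step_arm(
  targets="0 0 1 0; 0 0 2 0; 0 0 2 0",
)

```text
t: 10.3
tcp_pos: [0.5086, -0.1701, 0.2191]
tool_rot: [0.991, 0.137, 0.0, 0.0]
force: [0.2, -0.5, 0.3]
finger_gap: 0.002
gripper_force: 0.4
```

>>> step_arm(
  targets="0 0 1 0; 0 0 2 0; 0 0 2.5 0",
)

```text
t: 10.6
tcp_pos: [0.5086, -0.1701, 0.2168]
tool_rot: [0.991, 0.137, 0.0, 0.0]
force: [-0.4, -0.4, 1.7]
finger_gap: -0.001
gripper_force: 1.2
```

>>> step_arm(
  targets="0 0 1 0; 0 0 2 0; 0 0 2.5 0",
)

```text
t: 10.9
tcp_pos: [0.5086, -0.1701, 0.2142]
tool_rot: [0.991, 0.137, 0.0, 0.0]
force: [0.7, -0.1, 2.3]
finger_gap: 0.001
gripper_force: 1.2
```

>>> step_arm(
  targets="0 0 1 0; 0 0 1.5 0; 0 0 2 0",
)

```text
t: 11.2
tcp_pos: [0.5086, -0.1701, 0.2123]
tool_rot: [0.991, 0.137, 0.0, 0.0]
force: [1.1, 0.0, 2.9]
finger_gap: 0.002
gripper_force: 1.2
```

>>> step_arm(
  targets="0 0 1 0; 0 0 1.5 0; 0 0 2 0",
)

```text
t: 11.5
tcp_pos: [0.5086, -0.1701, 0.2103]
tool_rot: [0.991, 0.137, 0.0, 0.0]
force: [1.2, -0.1, 2.2]
finger_gap: -0.003
gripper_force: 1.2
```

>>> step_arm(
  targets="0 0 1 0; 0 0 1.5 0; 0 0 2 0",
)

```text
t: 11.8
tcp_pos: [0.5086, -0.17, 0.2083]
tool_rot: [0.991, 0.137, 0.0, 0.0]
force: [-0.1, 0.6, 1.8]
finger_gap: 0.002
gripper_force: 1.2
```

>>> step_arm(
  targets="0 0 1 0; 0 0 1.5 0; 0 0 2 0",
)

```text
t: 12.1
tcp_pos: [0.5086, -0.1701, 0.2064]
tool_rot: [0.991, 0.137, 0.0, 0.0]
force: [0.2, -0.4, 3.8]
finger_gap: -0.003
gripper_force: 2.2
```

>>> step_arm(
  targets="0 0 0.4 0; 0 0 0.7 0; 0 0 0.7 0; 0 0 0.7 0",
)

```text
t: 12.5
tcp_pos: [0.5086, -0.1701, 0.2061]
tool_rot: [0.991, 0.137, 0.0, 0.0]
force: [-0.3, -0.0, 5.4]
finger_gap: -0.001
gripper_force: 2.6
```

```bash
python3 - <<'E'
from h import *
F(6)
E
```

```text
F [0.01 0.43 5.57] sd [0.33 0.38 0.52] [ 0.5086 -0.1701  0.2061] 12.8
```

>>> step_arm(
  targets="0 0 0.4 0; 0 0 0.8 0; 0 0 0.8 0; 0 0 0.8 0",
)

```text
t: 13.2
tcp_pos: [0.5086, -0.1701, 0.2057]
tool_rot: [0.991, 0.137, 0.0, 0.0]
force: [-0.6, 0.5, 7.2]
finger_gap: 0.003
gripper_force: 3.7
```

```bash
python3 - <<'E'
from h import *
F(5)
E
```

```text
F [-0.56  0.51  7.46] sd [0.44 0.41 0.24] [ 0.5086 -0.1701  0.2057] 13.45
```

>>> step_arm(
  targets="0 0 0.5 0; 0 0 1 0; 0 0 1.5 0; 0 0 1.5 0; 0 0 1.5 0; 0 0 1.5 0",
)

```text
t: 14.05
tcp_pos: [0.5086, -0.1701, 0.2049]
tool_rot: [0.991, 0.137, 0.0, 0.0]
force: [-1.4, 1.4, 12.0]
finger_gap: 0.003
gripper_force: 5.7
```

```bash
python3 - <<'E'
from h import *
F(4)
E
```

```text
F [-1.55  1.46 11.59] sd [0.42 0.32 0.4 ] [ 0.5087 -0.1701  0.2049] 14.25
```

The foot presses at roughly 9 N. Retracting now, then opening over the handle.

```bash
python3 - <<'E'
from h import *
p=manip.sense()["tcp_pos"]
plan([((p[0],p[1],.24),3,0),((.432,-.208,.24),4,2)])
E
```

```text
0.0 0.0 -11.7 0.0; 0.0 0.0 -23.4 0.0; 0.0 0.0 -35.1 0.0; -21.0 4.0 -35.1 0.5; -42.0 7.9 -35.1 1.0; -63.0 11.8 -35.1 1.5; -84.0 15.7 -35.1 2.0
```

>>> step_arm(
  targets="0 0 -2 0; 0 0 -5 0; 0 0 -15 0; 0 0 -28 0; 0 0 -40 0; -21 4 -40 0; -42 8 -40 1; -63 12 -40 1; -84 16 -40 2; -84 16 -40 2; -84 16 -40 2",
)

```text
t: 15.35
tcp_pos: [0.4323, -0.2084, 0.2438]
tool_rot: [0.993, 0.119, 0.001, 0.0]
force: [-0.5, -0.3, -0.3]
finger_gap: -0.001
gripper_force: 0.0
```

>>> step_arm(
  targets="0 0 0 0; 0 0 0 0; 0 0 0 0; 0 0 0 0",
  gripper=0.45,
)

```text
t: 15.75
tcp_pos: [0.4323, -0.2079, 0.2432]
tool_rot: [0.993, 0.12, -0.0, -0.0]
force: [0.6, -0.5, -0.3]
finger_gap: 0.551
gripper_force: 0.0
```

```bash
python3 - <<'E'
from h import *
s=manip.sense();print(s["t"],s["tcp_pos"],s["force"],s["finger_gap"])
for n in("clamp_post","clamp_pivot","knob_top"):
  for c in("scene","top"):print(n,c,[(np.round(x["position"],1).tolist(),round(x["p"],2)) for x in manip.mark_of(c,n)[:2]])
M=axes();print(np.degrees(np.arctan2(M[1,1],M[0,1])))
E
```

```text
15.75 [ 0.43231332 -0.20791367  0.243239  ] [ 0.57597173 -0.51935661 -0.28085122] 0.5512546515723261
clamp_post scene [([202.7, 195.7], 0.8)]
clamp_post top [([241.1, 267.8], 0.59)]
clamp_pivot scene [([236.5, 193.1], 0.92)]
clamp_pivot top [([232.5, 232.0], 0.78)]
knob_top scene [([230.3, 165.6], 0.73)]
knob_top top [([344.3, 197.9], 0.47)]
-76.29967292587085
```

>>> step_arm(
  targets="0 0 12 0; 0 0 24 0; 0 0 36 0; 0 0 48 0; 0 0 48 0",
)

```text
t: 16.55
tcp_pos: [0.431, -0.2074, 0.194]
tool_rot: [0.993, 0.119, -0.001, -0.001]
force: [-0.4, -0.1, -0.2]
finger_gap: 0.549
gripper_force: 0.0
```

>>> step_arm(
  targets="0 0 6 0; 0 0 12 0; 0 0 18 0; 0 0 24 0; 0 0 30 0; 0 0 30 0",
)

```text
t: 17.15
tcp_pos: [0.4314, -0.2077, 0.1644]
tool_rot: [0.993, 0.119, -0.001, -0.001]
force: [-0.2, 0.2, 0.3]
finger_gap: 0.551
gripper_force: 0.0
```

```bash
python3 - <<'E'
from h import *
F(2)
a=manip.snapshot("scene")[:,:,::-1][150:250,170:260];b=manip.snapshot("top")[:,:,::-1][200:300,190:280]
cv2.imwrite("pics/c5.png",cv2.resize(np.hstack([a,b]),None,fx=4.4,fy=4.4,interpolation=cv2.INTER_CUBIC))
E
```

```text
F [ 0.38 -0.19  0.36] sd [0.54 0.05 0.26] [ 0.4319 -0.2082  0.1651] 17.25
```

View pics/c5.png

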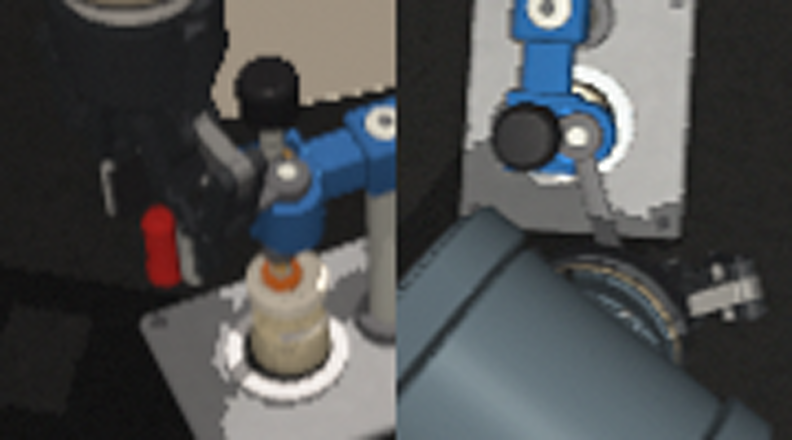

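The foot now sits on the lid at crop (281,272). The fingers straddle the red handle at (160,245), with their tips at about mid-handle. Next I narrow the gap and sweep.

```bash
cat >> h.py <<'E'
def arc(a0,a1,n,c=(.509,-.189),r=.0795):
    M=axes();p=np.array(manip.sense()["tcp_pos"])
    for k in range(1,n+1):
        a=np.radians(a0+(a1-a0)*k/n);q=np.array([c[0]+r*np.cos(a),c[1]+r*np.sin(a),.165])
        d=M.T@(q-p)*1000;print("%.1f %.1f %.1f %.1f; "%(*d,-(a1-a0)*k/n),end="")
    print()
E
python3 -c "
from h import *
arc(194,234,11)"
```

```text
-0.1 4.9 0.5 -3.6; 0.4 9.9 0.5 -7.3; 1.2 14.9 0.5 -10.9; 2.4 19.8 0.5 -14.5; 3.8 24.6 0.5 -18.2; 5.6 29.4 0.5 -21.8; 7.6 34.0 0.5 -25.5; 10.0 38.5 0.5 -29.1; 12.6 42.8 0.5 -32.7; 15.5 46.9 0.5 -36.4; 18.6 50.9 0.5 -40.0;
```

>>> step_arm(
  targets="0 0 0 0; 0 0 0 0; 0 0 0 0",
  gripper=0.68,
  squeeze=20,
)

```text
t: 17.65
tcp_pos: [0.4321, -0.2082, 0.1655]
tool_rot: [0.993, 0.119, 0.0, 0.0]
force: [-0.0, 0.2, -1.0]
finger_gap: 0.321
gripper_force: 0.0
```

>>> step_arm(
  targets="0 5 0 -3.6; 0.5 10 0 -7; 1 15 0 -11; 2.5 20 0 -14.5; 4 24.5 0 -18; 5.5 29.5 0 -22; 7.5 34 0 -25.5; 10 38.5 0 -29; 12.5 43 0 -33; 15.5 47 0 -36; 18.5 51 0 -40",
)

```text
t: 18.75
tcp_pos: [0.4617, -0.2529, 0.1652]
tool_rot: [0.892, 0.453, -0.0, -0.001]
force: [-0.4, 1.3, -0.2]
finger_gap: 0.324
gripper_force: 0.4
```

```bash
python3 - <<'E'
from h import *
F(2)
for n in("clamp_post",):
  for c in("scene","top"):print(n,c,[(np.round(x["position"],1).tolist(),round(x["p"],2)) for x in manip.mark_of(c,n)[:2]])
print(proj("scene",np.array([.462,-.253,.218])))
arc(234,279,12)
E
```

```text
F [ 0.13 -0.18 -0.43] sd [0.07 0.13 0.06] [ 0.4623 -0.2536  0.1653] 18.85
clamp_post scene [([228.4, 205.2], 0.62)]
clamp_post top []
[229.01076371 207.07811978]
0.4 5.5 0.3 -3.8; 0.9 10.7 0.3 -7.5; 1.8 15.8 0.3 -11.2; 3.0 20.9 0.3 -15.0; 4.6 25.8 0.3 -18.8; 6.4 30.7 0.3 -22.5; 8.6 35.4 0.3 -26.2; 11.1 40.0 0.3 -30.0; 13.9 44.4 0.3 -33.8; 16.9 48.6 0.3 -37.5; 20.3 52.6 0.3 -41.2; 23.8 56.4 0.3 -45.0;
```

The handle follows as predicted (228,205). Continuing the arc past centre.

>>> step_arm(
  targets="0.5 5.5 0 -4; 1 10.5 0 -7.5; 2 16 0 -11; 3 21 0 -15; 4.5 26 0 -19; 6.5 30.5 0 -22.5; 8.5 35.5 0 -26; 11 40 0 -30; 14 44.5 0 -34; 17 48.5 0 -37.5; 18.5 50.5 0 -39.5; 18.5 50.5 0 -39.5",
)

```text
t: 20.15
tcp_pos: [0.5009, -0.2651, 0.1642]
tool_rot: [0.686, 0.727, -0.007, -0.013]
force: [-25.0, 0.7, 13.0]
finger_gap: 0.322
gripper_force: 12.4
```

```bash
python3 - <<'E'
from h import *
F(3)
print([(np.round(x["position"],1).tolist(),round(x["p"],2)) for x in manip.mark_of("scene","clamp_post")[:2]])
for a in(255,260,265,271):print(a,proj("scene",np.array([.509+.08*np.cos(np.radians(a)),-.189+.08*np.sin(np.radians(a)),.219])))
p=manip.sense()["tcp_pos"];print(np.degrees(np.arctan2(p[1]+.189,p[0]-.509))%360)
E
```

```text
F [-23.99   0.48  12.02] sd [0.21 0.36 0.29] [ 0.501  -0.2651  0.1642] 20.3
[([244.5, 204.2], 0.49)]
255 [243.47241943 206.19016763]
260 [246.76847172 205.42188182]
265 [249.96032537 204.44384526]
271 [253.615438   203.00669304]
263.96708867286446
```

```bash
cat >> h.py <<'E'
def red(im,c,box):
    hsv=cv2.cvtColor(np.ascontiguousarray(im),cv2.COLOR_RGB2HSV)
    m=cv2.inRange(hsv,(0,170,60),(6,255,255))|cv2.inRange(hsv,(174,170,60),(180,255,255))
    x0,y0,x1,y1=box;k=np.zeros_like(m);k[y0:y1,x0:x1]=m[y0:y1,x0:x1];n,l,st,ce=cv2.connectedComponentsWithStats(k)
    return [(st[i].tolist(),ce[i].round(1).tolist()) for i in range(1,n) if st[i,4]>8]
E
python3 - <<'E'
from h import *
for c,b in(("scene",(190,180,275,260)),("top",(215,200,300,300))):
    print(c,red(cv2.imread(f"pics/{c}0.png")[:,:,::-1],c,b),red(manip.snapshot(c),c,b))
for a in(190,194,198,255,260,265,271):print(a,[proj(c,np.array([.509+.08*np.cos(np.radians(a)),-.189+.08*np.sin(np.radians(a)),z])).round(1).tolist() for c,z in(("scene",.198),("top",.219))])
E
```

```text
scene [([202, 196, 10, 19, 139], [206.4, 205.3])] [([245, 203, 7, 18, 70], [248.6, 213.0])]
top [([236, 263, 10, 10, 76], [240.7, 267.4])] []
190 [[205.0, 203.3], [237.1, 268.8]]
194 [[206.7, 204.8], [239.7, 268.1]]
198 [[208.5, 206.2], [242.3, 267.3]]
255 [[243.8, 212.8], [267.5, 239.8]]
260 [[247.1, 212.1], [268.2, 236.5]]
265 [[250.2, 211.1], [268.6, 233.1]]
271 [[253.8, 209.6], [268.7, 229.0]]
```

24 N at the handle with the lever stopped at about 260° looks like the end stop, since the cam only needs about 5 N. I'll ease off, re-centre, open, lift clear and check.

>>> step_arm(
  targets="0 -3 0 0; 0 -6 0 0; 0 -9 0 0; 0 -12 0 0; 0 -15 0 0; 0 -15 0 0; 0 -15 0 0",
)

```text
t: 21.15
tcp_pos: [0.4993, -0.2696, 0.1655]
tool_rot: [0.687, 0.726, 0.0, 0.001]
force: [0.6, 0.3, 0.8]
finger_gap: 0.315
gripper_force: 0.0
```

```bash
python3 - <<'E'
from h import *
F(2)
print(red(manip.snapshot("scene"),"scene",(190,180,275,260)))
p=manip.sense()["tcp_pos"];print(np.degrees(np.arctan2(p[1]+.189,p[0]-.509))%360)
E
```

```text
F [ 0.03  0.03 -0.04] sd [0.32 0.   0.84] [ 0.4992 -0.2694  0.1654] 21.25
[([245, 203, 7, 18, 77], [248.4, 212.2])]
262.9612863909543
```

>>> step_arm(
  targets="0 0 0 0; 0 0 0 0; 0 0 0 0; 0 0 -15 0; 0 0 -35 0; 0 0 -60 0; 0 0 -90 0; 0 0 -90 0",
  gripper=0.4,
)

```text
t: 22.1
tcp_pos: [0.5011, -0.271, 0.2597]
tool_rot: [0.687, 0.727, 0.0, 0.005]
force: [0.4, -0.3, 1.0]
finger_gap: 0.598
gripper_force: 0.0
```

```bash
python3 - <<'E'
from h import *
F(2)
for c,b in(("scene",(190,180,275,260)),("top",(215,200,300,300))):
    im=manip.snapshot(c);print(c,red(im,c,b));cv2.imwrite(f"pics/{c}6.png",im[:,:,::-1])
    for n in("clamp_post","knob_top","clamp_pivot","master_jar"):print(n,[(np.round(x["position"],1).tolist(),round(x["p"],2)) for x in manip.mark_of(c,n)[:1]])
from scipy.optimize import minimize_scalar
E
```

```text
F [-0.85  0.16 -0.46] sd [0.22 0.06 0.23] [ 0.4988 -0.2692  0.2558] 22.2
scene [([244, 203, 8, 18, 120], [247.2, 211.9])]
clamp_post [([247.8, 206.4], 0.5)]
knob_top []
clamp_pivot [([234.5, 191.2], 0.79)]
master_jar []
top []
clamp_post []
knob_top [([216.7, 231.0], 0.38)]
clamp_pivot []
master_jar [([345.0, 199.5], 0.55)]
```

```bash
python3 - <<'E'
from h import *
plan([((.499,-.269,.30),1,0),((.40,-.05,.30),7,0)])
E
```

```text
0.1 0.4 -45.1 0.0; 32.1 -12.0 -45.1 0.0; 64.1 -24.3 -45.0 0.0; 96.1 -36.7 -45.0 0.0; 128.2 -49.1 -45.0 0.0; 160.2 -61.5 -45.0 0.0; 192.2 -73.8 -44.9 0.0; 224.3 -86.2 -44.9 0.0
```

>>> step_arm(
  targets="0 0 -45 0; 32 -12 -45 0; 64 -24 -45 0; 96 -37 -45 0; 128 -49 -45 0; 160 -61 -45 0; 192 -74 -45 0; 224 -86 -45 0; 224 -86 -45 0",
)

```text
t: 23.6
tcp_pos: [0.3975, -0.0469, 0.3002]
tool_rot: [0.686, 0.728, 0.0, -0.001]
force: [0.1, -0.6, -0.6]
finger_gap: 0.596
gripper_force: 0.0
```

```bash
python3 - <<'E'
from h import *
P={}
for c,b in(("scene",(190,180,275,260)),("top",(215,200,300,300))):
    im=manip.snapshot(c);cv2.imwrite(f"pics/{c}7.png",im[:,:,::-1])
    a=red(cv2.imread(f"pics/{c}0.png")[:,:,::-1],c,b);n=red(im,c,b);print(c,a,n);P[c]=(a[0][1],n[0][1] if n else None)
    for q in("clamp_post","knob_top","clamp_pivot","master_jar"):print(q,[(np.round(x["position"],1).tolist(),round(x["p"],2)) for x in manip.mark_of(c,q)[:1]])
def onz(c,px,z):
    o,d=ray(c,px);return o+d*(z-o[2])/d[2]
for z in(.19,.205,.218):
    a,n=onz("top",P["top"][0],z),onz("top",P["top"][1],z);ch=np.linalg.norm(a-n);print(z,a,n,"swing",2*np.arcsin(ch/.16))
print(tri(P["scene"][0],P["top"][0]),tri(P["scene"][1],P["top"][1]))
print(manip.sense()["t"])
E
```

```text
scene [([202, 196, 10, 19, 139], [206.4, 205.3])] [([244, 203, 8, 18, 119], [247.2, 211.9])]
clamp_post [([247.6, 202.4], 0.59)]
knob_top [([230.1, 164.2], 0.52)]
clamp_pivot [([234.3, 193.7], 0.5)]
master_jar [([235.7, 234.7], 0.5)]
top [([236, 263, 10, 10, 76], [240.7, 267.4])] [([264, 232, 9, 9, 62], [268.1, 235.8])]
clamp_post [([265.2, 236.8], 0.6)]
knob_top [([222.3, 233.3], 0.53)]
clamp_pivot [([232.8, 230.1], 0.73)]
master_jar []
0.19 [ 0.42900168 -0.20797646  0.19      ] [ 0.49490586 -0.26724167  0.19      ] swing 1.1742104865709495
0.205 [ 0.43100179 -0.20921532  0.205     ] [ 0.49570436 -0.26739995  0.205     ] swing 1.1500440432429726
0.218 [ 0.43273521 -0.21028899  0.218     ] [ 0.49639639 -0.26753714  0.218     ] swing 1.1292519740979368
(array([ 0.43021712, -0.20872187,  0.19736265]), np.float64(0.0005355836601306802)) (array([ 0.49546259, -0.26740373,  0.19789584]), np.float64(0.0003145912601136923))
24.1
```

The lever swung about 1.15 rad to a hard stop: 24 N didn't move it further and it didn't spring back. The robot is clear of everything, so I'm handing in.

```bash
python3 -c "
from h import *
print(bot()[0]);print(manip.sign_off())"
```

```text
179
the job is handed in; nothing more can be done
None
```

The job is handed in: the foot was pressed onto the jar lid at about 9 N, and the clamp lever is swung to what I took to be its end stop. The images show only a 1.15 rad swing, so being past the 1.25 rad lock point rests on the lever not moving under 24 N and staying put when I let go; no verdict came back.

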